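# Vent the purge block and hold the coupler on its slanted nipple

## Task

Vent the gas purge block: pull its black slide knob all the way out, then push it fully home again. Only after that pick up the steel coupler standing on the worktop, press it mouth first, squarely, onto the slanted nipple until it snaps on, and keep pressing so that the spring collar stays pushed down to its stop. Finish while still gripping the coupler and holding it down like that, and leave the beaker, the brown dropper bottle and the white cap bin where they stand.

Things in the scene. Friction and masses are not known exactly. Their poses are not given: they have to be found in the camera images.
- manifold: Gas purge block, fixed: aluminium, 90 (x) x 210 (y) x 50 (z) mm, on a dark foot plate 110 x 230 x 8 mm. Origin at the centre of the underside. Its -x side faces roughly to the robot and carries the slide knob at y = +60 mm; the slanted nipple rises from its top at y = -60 mm. A small spring pin on top behind the knob (at most 63 mm high) moves by itself with the knob.
- vent_knob (a joint): Travel of the slide knob in m: 0 = fully home, 0.030 = fully out. It slides level, out along the block's own -x. A detent pushes it to the nearer end from the middle of its travel; about 10 N takes it over.
- vent_knob_grip (a point): Centre of the black round knob: a disc 26 mm across, 14 mm thick, its axis along the block's x, centre 32 mm above the worktop, on a 10 mm steel rod. When home, 15 mm are free between the knob's back and the rod's ring on the block, 20 mm to the block itself. Moves with the knob; axes parallel to the block's.
- nipple: Fixed steel nipple on a brass boss 38 mm across. Origin on its centre line at the boss's top face, 64 mm above the worktop. z points outward along the nipple, which leans 0.436 rad (25 degrees) from vertical towards the block's -x; its y is the block's y. Stem 17 mm in diameter up to z = 44 mm, then a cone down to 8 mm at the tip, z = 54 mm.
- nipple_tip (a point): Tip of the nipple on its centre line, 54 mm from the origin of nipple; same axes. Three spring balls round the stem, 24 mm below the tip, stand out to a 24 mm circle and yield inward: about 10 N along the axis pushes the coupler's inner lip past them; then they pull it on with a snap and keep it on.
- spring_collar (a joint): How far the dark collar (44 mm diameter, 8 mm thick) round the stem is pushed down along the nipple, m: 0 = up (top face at z = 20 mm of nipple), 0.010 = at its stop (top face at z = 10 mm). Spring 3 N at 0, 8 N at the stop. The coupler's mouth pushes it. A snapped-on coupler that is let go springs back to about 0.004.
- coupler: Loose steel coupler, about 150 g, 90 mm tall, standing on its open mouth on the worktop. Origin at the centre of the mouth; z runs to the closed top. Skirt 38 mm in diameter from z = 0 to 34 mm, flat shoulder there, then a round grip 26 mm in diameter up to z = 90 mm. Snapped on below about z = 17 mm of nipple; with the collar at its stop its origin is at z = 10 mm there.
- beaker: Small clear beaker, 45 mm in diameter, 58 mm tall, a bystander; origin at the centre of its underside.
- amber_bottle_2: Brown dropper bottle with a reddish teat, 38 mm in diameter, 111 mm tall, a bystander; origin at the centre of its underside.
- cap_bin: White open bin of caps, 56 mm in diameter, 50 mm tall, a bystander; origin at the centre of its underside.
- coupler_lip (a point): Centre of the lip inside the coupler, 8 mm above the centre of its mouth, same axes as coupler. The mouth, 26 mm wide, narrows by a cone to this 19 mm lip (6 to 10 mm from the mouth); above it a 25 mm groove up to 23 mm, then a 19 mm bore up to 47 mm.

How it is judged:
On the way, in this order (a step that is already met when the one before it is completed fails the run):
1. the slide knob is pulled all the way out (value of joint vent_knob above 0.026 m), for 0.1 s.
2. the slide knob is pushed fully home again (value of joint vent_knob below 0.004 m), for 0.1 s.
3. the coupler is lifted off the worktop (height (world z) of coupler above 0.03 m), for 0.1 s.
At the end, for the whole second after the job is handed in: Knob home (within 4 mm). Coupler snapped on the nipple: mouth centre within 4 mm of its line, square within 0.12 rad, mouth 6 to 14 mm from the boss, spring collar at least 7.5 mm down (of 10) under more than 3 N, at rest, gripped with more than 3 N (value of joint vent_knob below 0.004 m and value of joint spring_collar above 0.0075 m and z of coupler in the frame of nipple between 0.006 and 0.014 m and x of coupler in the frame of nipple between -0.004 and 0.004 m and y of coupler in the frame of nipple between -0.004 and 0.004 m and angle between the z axis of coupler and the z axis of nipple, either way round below 0.12 rad and contact force between coupler and spring_collar above 3 N and contact force between the fingers and coupler above 3 N and linear speed of coupler below 0.02 m/s); the arm keeps its last pose, push and grip.
It fails at once if the beaker is moved more than 30 mm (distance of beaker from where it was at the start of the episode above 0.03 m).
It fails at once if the dropper bottle is moved more than 30 mm (distance of amber_bottle_2 from where it was at the start of the episode above 0.03 m).
It fails at once if the cap bin is moved more than 30 mm (distance of cap_bin from where it was at the start of the episode above 0.03 m).
It also fails if it takes over 42 s, if anything falls off the work surface, if the arm or the gripper's body presses on something with over 40 N, if the wrist force passes 120 N, or if a joint passes its speed limit or range.

## Robot

A 6-joint arm with a two-finger parallel gripper is mounted at the origin on a cart in front of the work surface, level with it; the furniture and walls round the work are solid. World frame = base frame: x ahead of the robot, y to its left, z up, the work surface at z = 0. Lengths are in m, angles in rad, forces in N, time in s.
With the tool pointing down it reaches from about 0.275 to 0.75 m from the base axis. Payload 10.2 kg.
Tool frame: the origin (TCP) lies midway between the tips of the shut fingers; the grasp point (between the pads) lies 19 mm behind it; z points along the fingers, y is the direction in which the jaws open and shut (so a half turn about z gives the same grasp; the last joint's range is limited). The gripper opens to 85 mm and grips with 20 to 120 N. Pads are 22 mm wide; open, the fingers measure 114 mm over their backs; the gripper's body (76 mm by 85 mm) begins 54 mm behind the grasp point. The pads swing forward as they close: fully open they stand 13 mm farther back than shut.
Start: joints at [-1.428, 0.313, 1.498, -0, 1.331, -0.223], TCP at [0.188, -0.49, 0.231] pointing down, gripper open.
Joint ranges: [-2.94, 2.94], [-0.97, 2.17], [0.19, 2.56], [-1.23, 4.37], [0.02, 3.11], [-2.88, 2.88]. Speed limits (rad/s): [2.39, 2.39, 3.01, 3.14, 3.14, 3.14].

## Interface

Orientations are given as a 3x3 rotation matrix whose columns are the frame's x, y, z axes.
In Python, from workcell import manip gives the robot as it stands. Calls block until the motion is done:
- manip.movep(position, orientation): joint-space move of the TCP to a pose.
- manip.move_straight(position, rot=None, max_speed=0.15): straight line of the TCP; rot=None keeps the orientation; max_speed is the mean speed in m/s.
- manip.set_joints(angles): joint-space move.
- manip.open() and manip.gripper_close(f_grip=None): open the fingers fully, or close them until they stop; f_grip is the grip in N (None keeps the last).
- manip.dwell(seconds).
- manip.inverse_kinematics(position, orientation): joint angles nearest the present ones, or None.
- manip.read_camera(name): name is "side" or "top" or "wrist"; returns a dict with "color" (400x640x3 uint8, red, green, blue), "vertical_fov" (degrees; the focal length in pixels is half the picture's height over the tangent of half this angle, whatever the lens; pixels are square), "cx", "cy" (the principal point, pixels), "D" ([k1, k2, p1, p2, k3] as OpenCV has them; the pictures are not rectified), "pose" (4x4, takes a point from camera to world coordinates). Camera axes: x right, y down, z forward; pixel columns grow to the right and rows downward; lengths in m; the calibration is good to about 2 mm. A picture is of the moment at which its call begins. There is no depth.
A pose or a line that the arm cannot do raises manip.Unreachable and nothing moves.
- manip.close_job(): hands the job in, once; it reports no verdict.
Trained networks look in a picture, given as the dict that the camera call returned (one of the last four; its "shot" number tells which), for a name from the list of things; names that differ only in an ending like _2 or _b are one class to them, and where a whole thing is asked for, a point or a joint stands for the part that bears it (a point fixed in the world has none). Each returns a list of dicts, best first, with "p" (0 to 1); they miss things now and then, are a little off and sometimes report something else, mostly with a low value. They report only what shows in the picture. A call takes as long as a camera call.
- manip.boxes_of(picture, name): "position" ([column, row] as shares, 0 to 1, of the picture: columns of its width, rows of its height, amid what is visible of it).
- manip.cut_out(picture, name): "pixels" (400x640 bool, what is visible of it) and "position" ([column, row] as shares, 0 to 1, of the picture: columns of its width, rows of its height, amid what is visible of it).
Readings, each from a call of its own:
- manip.current_time(): time.
- manip.current_qpos(): joint angles.
- manip.current_dq(): joint speeds.
- manip.current_tau(): joint torques, N m.
- manip.current_tcp_pos(): TCP position.
- manip.current_tool_rot(): TCP orientation.
- manip.current_wrist_force(): force on the tool from outside, world axes, zero at the start.
- manip.current_ft_torque(): the same for the moment, N m.
- manip.current_finger_gap(): finger opening in m.
Only numpy, scipy, OpenCV 4.12 (cv2) and the standard library are available. Lean on these libraries where they do the work, as an engineer would, in place of code of your own. Each camera call takes 0.05 s, during which the arm holds its last target. There are 200 camera calls.

## Working session

There is one attempt and no reset: what is moved stays moved. The work goes in short steps, each a Python script; the robot and the scene stay as the last script left them, time stands still between calls to the robot, and variables do not carry over. Pictures are saved under pics/ and viewed, about 8 in all and at most 12, crops included, and the job is handed in when it is done.

```bash
mkdir -p pics
cat > h.py <<'E'
import numpy as np, cv2
from workcell import manip
def K(p):
    f=200/np.tan(np.radians(p["vertical_fov"])/2)
    return np.array([[f,0,p["cx"]],[0,f,p["cy"]],[0,0,1.]])
def ray(p,uv):
    n=cv2.undistortPoints(np.array([[uv]],float),K(p),np.array(p["D"],float))[0,0]
    T=np.array(p["pose"]); d=T[:3,:3]@np.array([n[0],n[1],1]); return T[:3,3],d/np.linalg.norm(d)
def onz(p,uv,z):
    o,d=ray(p,uv); return o+d*(z-o[2])/d[2]
def proj(p,X):
    T=np.linalg.inv(np.array(p["pose"])); r=cv2.Rodrigues(T[:3,:3])[0]
    return cv2.projectPoints(np.array(X,float).reshape(-1,1,3),r,T[:3,3],K(p),np.array(p["D"],float))[0][:,0]
def tri(rs):
    A=np.zeros((3,3));b=np.zeros(3)
    for o,d in rs:
        M=np.eye(3)-np.outer(d,d);A+=M;b+=M@o
    x=np.linalg.solve(A,b); return x,[np.linalg.norm((np.eye(3)-np.outer(d,d))@(x-o)) for o,d in rs]
E
cat > a.py <<'E'
from h import *
import pickle
np.set_printoptions(precision=4,suppress=True)
ims=[];out={}
for c in ["top","side"]:
    p=manip.read_camera(c); out[c]=p; ims.append(p["color"]); print(c,np.array(p["pose"]).round(3).tolist())
    for n in ["manifold","vent_knob_grip","nipple","nipple_tip","spring_collar","coupler","coupler_lip","beaker","amber_bottle_2","cap_bin"]:
        for r in manip.boxes_of(p,n)[:2]:
            uv=np.array(r["position"])*[640,400]; print(n,round(r["p"],2),uv.round(1),onz(p,uv,0.03))
    cv2.imwrite(f"pics/{c}.png",p["color"][:,:,::-1])
pickle.dump(out,open("p0.pkl","wb"))
print(manip.current_time())
E
python3 a.py
```

```text
top [[-0.03, -0.987, 0.161, 0.371], [-1.0, 0.029, -0.009, 0.208], [0.004, -0.161, -0.987, 0.93], [0.0, 0.0, 0.0, 1.0]]
manifold 0.95 [348.8 154.3] [0.6079 0.1341 0.03  ]
nipple 0.7 [373.  146.9] [0.6242 0.0762 0.03  ]
nipple_tip 0.91 [374.7 149.6] [0.6176 0.0725 0.03  ]
spring_collar 0.62 [369.1 145. ] [0.6292 0.0852 0.03  ]
spring_collar 0.52 [373.1 146.9] [0.6242 0.0759 0.03  ]
coupler 0.71 [326.9 186. ] [0.5337 0.188  0.03  ]
coupler 0.7 [406.9 229.4] [0.4278 0.0086 0.03  ]
coupler_lip 0.57 [406.8 226.8] [0.4337 0.0085 0.03  ]
beaker 0.64 [235.9 207.7] [0.4891 0.3988 0.03  ]
beaker 0.4 [326.5 183.3] [0.54   0.1887 0.03  ]
amber_bottle_2 0.82 [323.1 272.4] [0.3372 0.2028 0.03  ]
cap_bin 0.67 [283.3 262.4] [0.362  0.2915 0.03  ]
side [[-0.937, -0.209, 0.28, 0.242], [-0.349, 0.595, -0.724, 0.84], [-0.015, -0.776, -0.63, 0.617], [0.0, 0.0, 0.0, 1.0]]
manifold 0.75 [272.8 181.8] [0.5924 0.1655 0.03  ]
vent_knob_grip 0.44 [296.1 195.3] [0.5336 0.1889 0.03  ]
nipple 0.92 [280.3 139.9] [0.6387 0.0232 0.03  ]
nipple 0.7 [295.7 194.4] [0.5354 0.1867 0.03  ]
nipple_tip 0.7 [278.8 140.4] [0.6412 0.026  0.03  ]
spring_collar 0.74 [277.9 139.2] [0.645  0.0223 0.03  ]
coupler 0.74 [372.6 151.5] [0.436  0.0002 0.03  ]
coupler_lip 0.87 [372.  153.3] [0.4353 0.0072 0.03  ]
beaker 0.87 [266.9 288.2] [0.4912 0.4118 0.03  ]
amber_bottle_2 0.94 [394.9 217. ] [0.3441 0.1868 0.03  ]
cap_bin 0.7 [370.1 260.6] [0.3575 0.3033 0.03  ]
1.1
```

View pics/top.png

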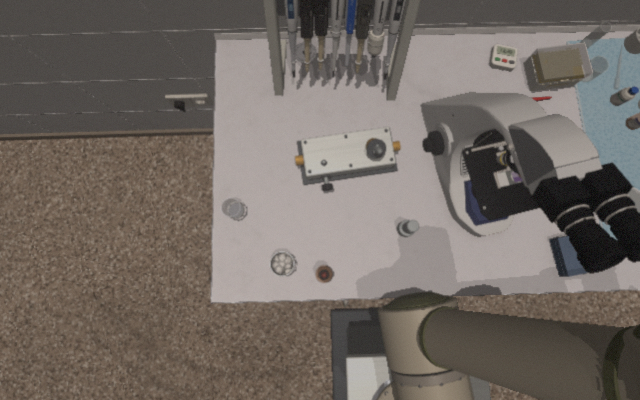

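View pics/side.png

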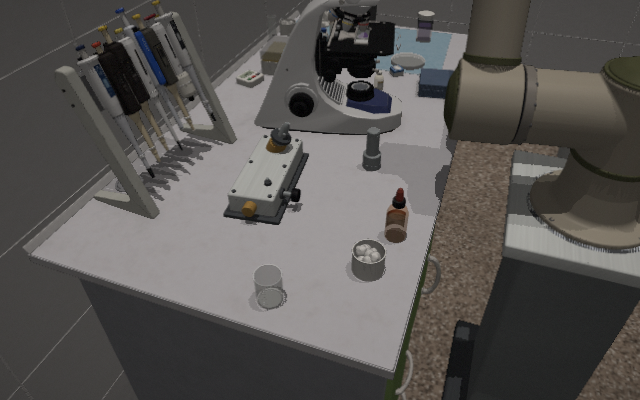

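The pictures show the block at about (348,155) in the top view, with the knob at (327,187), the nipple at (374,149) and the coupler at (408,228). A tall microscope stands on the -y side, so I'll retract the arm before swinging across.

```bash
cat > b.py <<'E'
from h import *
import pickle
np.set_printoptions(precision=4,suppress=True)
P=pickle.load(open("p0.pkl","rb")); t,s=P["top"],P["side"]
def T(a,b): return tri([ray(t,a),ray(s,b)])
print("knob",T((327,187),(296,195.3)))
print("tip",T((375,149.5),(284.5,127)))
print("coupler top",T((411,227),(373,130)))
print("coupler base z0 top",onz(t,(404,231),0), "side",onz(s,(372,165),0))
print("bottle",T((324,273),(399,193)),"bin",onz(t,(283,263),.05))
for uv in [(605,255),(560,215),(545,210),(640,240),(425,103),(434,144),(490,235)]: print("micro",uv,[onz(t,uv,z)[:2].round(2).tolist() for z in (0.1,.2,.3,.4)])
print([onz(s,(330,0),z).round(2).tolist() for z in (.2,.3,.4)], [onz(s,(400,30),z).round(2).tolist() for z in (.2,.3,.4)])
c=t["color"][110:250,285:435]; cv2.imwrite("pics/crop.png",cv2.resize(c,None,fx=5,fy=5,interpolation=cv2.INTER_CUBIC)[:600,:,::-1])
R=np.diag([1,-1,-1.])
for x,y,z in [(.07,-.3,.45),(.3,.05,.45),(.45,.1,.33)]: print(manip.inverse_kinematics([x,y,z],R))
E
python3 b.py
```

```text
knob (array([0.5327, 0.1882, 0.0295]), [np.float64(0.0013575608508942156), np.float64(0.0013575608508943143)])
tip (array([0.5976, 0.0835, 0.1061]), [np.float64(0.0006292113988386413), np.float64(0.0006292113988383813)])
coupler top (array([0.4318, 0.0139, 0.0917]), [np.float64(0.0031844538795990337), np.float64(0.003184453879598971)])
coupler base z0 top [0.4261 0.009  0.    ] side [0.4336 0.0071 0.    ]
bottle (array([0.339 , 0.2014, 0.0979]), [np.float64(0.0005488907002212829), np.float64(0.0005488907002212397)]) bin [0.3609 0.2904 0.05  ]
micro (605, 255) [[0.36, -0.39], [0.36, -0.32], [0.36, -0.25], [0.36, -0.17]]
micro (560, 215) [[0.44, -0.31], [0.44, -0.24], [0.43, -0.18], [0.42, -0.12]]
micro (545, 210) [[0.46, -0.27], [0.45, -0.22], [0.44, -0.16], [0.43, -0.1]]
micro (640, 240) [[0.39, -0.47], [0.38, -0.39], [0.38, -0.31], [0.38, -0.23]]
micro (425, 103) [[0.7, -0.03], [0.66, -0.01], [0.62, 0.02], [0.58, 0.05]]
micro (434, 144) [[0.61, -0.05], [0.58, -0.02], [0.55, 0.01], [0.52, 0.05]]
micro (490, 235) [[0.41, -0.15], [0.4, -0.11], [0.4, -0.06], [0.39, -0.02]]
[[0.67, -0.4, 0.2], [0.57, -0.1, 0.3], [0.47, 0.19, 0.4]] [[0.45, -0.25, 0.2], [0.4, 0.01, 0.3], [0.35, 0.27, 0.4]]
[-1.7287 -0.2449  1.5208 -0.      1.8657 -0.1579]
[-0.2272 -0.2544  1.5277 -0.      1.8683  1.3436]
[-0.0364  0.1143  1.4893 -0.      1.5379  1.5344]
```

View pics/crop.png

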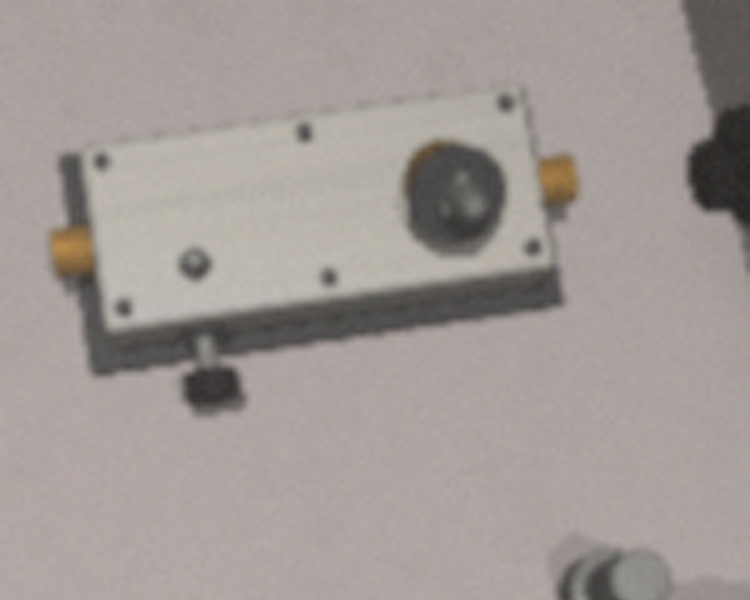

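```bash
cat > c.py <<'E'
from h import *
import pickle
from scipy.optimize import least_squares
np.set_printoptions(precision=4,suppress=True)
P=pickle.load(open("p0.pkl","rb")); t,s=P["top"],P["side"]
cr=np.array([(83,150),(520,88),(551,268),(108,330)])/5+[284.6,109.6]
kn=np.array([(212,388)])/5+[284.6,109.6]
for zt in (.05,.058):
    M=np.array([[.045,.105,zt],[.045,-.105,zt],[-.045,-.105,zt],[-.045,.105,zt],[-.072,.06,.032]])
    def W(q): c,si=np.cos(q[2]),np.sin(q[2]); return M@np.array([[c,-si,0],[si,c,0],[0,0,1]]).T+[q[0],q[1],0]
    f=lambda q:(proj(t,W(q))-np.vstack([cr,kn])).ravel()
    r=least_squares(f,[.6,.13,.13]); print(zt,r.x,f(r.x).round(1), "knob",W(r.x)[4], proj(s,W(r.x)[4:]))
R=np.diag([1,-1,-1.])
manip.movep([.07,-.3,.45],R); print(manip.current_time())
manip.movep([.3,.08,.45],R); print(manip.current_time())
manip.movep([.43,.10,.33],R); print(manip.current_time())
p=manip.read_camera("wrist"); pickle.dump(p,open("w1.pkl","wb")); cv2.imwrite("pics/w1.png",p["color"][:,:,::-1]); print(np.array(p["pose"]).round(3).tolist())
for n in ["vent_knob_grip","nipple","nipple_tip","spring_collar","coupler"]:
    for r in manip.boxes_of(p,n)[:2]: print(n,round(r["p"],2),np.array(r["position"])*[640,400])
E
python3 c.py
```

```text
0.05 [0.6099 0.1375 0.1171] [-1.1 -0.6  0.8 -0.8  1.4  0.5 -0.7  1.1 -0.3 -0.4] knob [0.5314 0.1887 0.032 ] [[297.2353 194.6689]]
0.058 [0.6082 0.138  0.1164] [-1.5 -0.9  1.2 -1.2  1.9  0.4 -1.1  1.1 -0.5  0.4] knob [0.5297 0.1892 0.032 ] [[297.9518 195.0306]]
2.2917
4.125
4.8667
[[0.0, -0.965, -0.264, 0.496], [-1.0, 0.0, -0.001, 0.099], [0.001, 0.264, -0.965, 0.474], [0.0, 0.0, 0.0, 1.0]]
vent_knob_grip 0.92 [248.576  86.   ]
nipple 0.72 [380.8  161.88]
nipple 0.68 [336.384  13.8  ]
nipple_tip 0.77 [337.408  10.08 ]
spring_collar 0.98 [329.6  15.6]
coupler 0.74 [379.776 160.4  ]
coupler 0.44 [ 88.896 122.4  ]
```

View pics/w1.png

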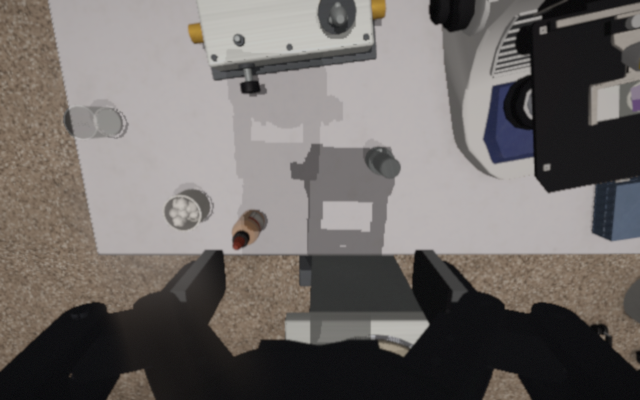

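The wrist view agrees with the block, knob (249,87) and coupler (382,162) positions. I'll move closer for fine fixes.

```bash
cat > d.py <<'E'
from h import *
import pickle
R=np.diag([1,-1,-1.])
manip.movep([.52,.10,.26],R); print(manip.current_time())
p=manip.read_camera("wrist"); pickle.dump(p,open("w2.pkl","wb")); cv2.imwrite("pics/w2.png",cv2.resize(p["color"][:,:,::-1],(800,500),interpolation=cv2.INTER_CUBIC)); print(np.array(p["pose"]).round(3).tolist())
for n in ["vent_knob_grip","nipple","nipple_tip","spring_collar","coupler"]:
    for r in manip.boxes_of(p,n)[:2]: print(n,round(r["p"],2),np.array(r["position"])*[640,400])
E
python3 d.py
```

```text
5.7
[[0.0, -0.964, -0.266, 0.586], [-1.0, -0.0, -0.001, 0.099], [0.001, 0.266, -0.964, 0.403], [0.0, 0.0, 0.0, 1.0]]
vent_knob_grip 0.84 [241.6  159.32]
vent_knob_grip 0.4 [ 62.912 199.32 ]
nipple 0.6 [338.688  89.52 ]
nipple_tip 0.85 [338.368  84.48 ]
coupler 0.93 [390.528 241.32 ]
```

View pics/w2.png

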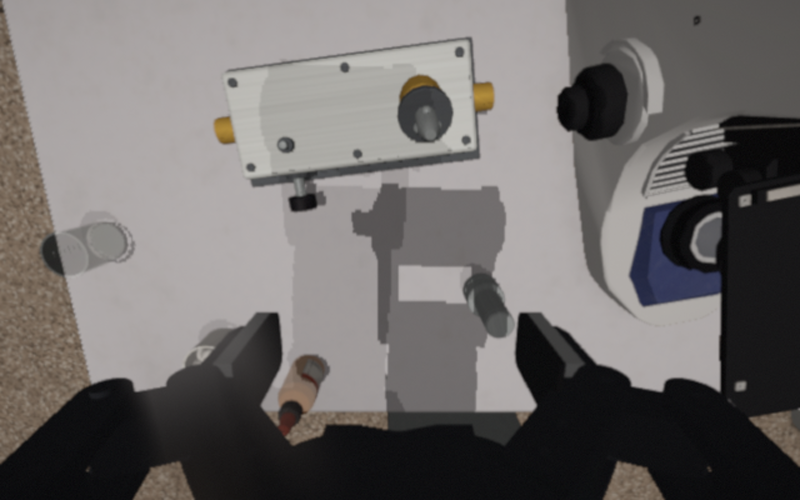

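```bash
cat > e.py <<'E'
from h import *
import pickle
from scipy.optimize import least_squares
np.set_printoptions(precision=4,suppress=True)
P=pickle.load(open("p0.pkl","rb")); t,s=P["top"],P["side"]; w1=pickle.load(open("w1.pkl","rb")); w2=pickle.load(open("w2.pkl","rb"))
C=lambda a:np.array(a,float)/5+[284.6,109.6]
D=lambda a:np.array(a,float)*.8
n=np.array([-np.sin(.436),0,np.cos(.436)])
def run(zt):
    cor=[[.045,.105,zt],[.045,-.105,zt],[-.045,-.105,zt],[-.045,.105,zt]]
    def pts(q): o=np.array([q[3],-.06,.064]); return dict(k=[-.072,.06,.032],tip=o+.054*n,col=o+.02*n)
    def W(q,M): c,si=np.cos(q[2]),np.sin(q[2]); return np.atleast_2d(M)@np.array([[c,-si,0],[si,c,0],[0,0,1]]).T+[q[0],q[1],0]
    obs=[(t,'cor',C([(83,150),(520,88),(551,268),(108,330)])),(t,'k',C([(212,386)])),(t,'tip',C([(467,202)])),
     (w2,'cor',D([(224,72),(470,39),(478,153),(247,178)])),(w2,'k',D([(303,201)])),(w2,'tip',D([(427,134)])),(w2,'col',D([(425,113)])),
     (s,'k',[(295.5,195)]),(w1,'k',[(250,87)])]
    def f(q):
        d=pts(q); d['cor']=cor
        return np.concatenate([(proj(p,W(q,d[k]))-uv).ravel() for p,k,uv in obs])
    r=least_squares(f,[.6,.13,.12,0],loss='soft_l1'); q=r.x
    print(zt,q,r.cost); i=0; e=f(q)
    for p,k,uv in obs: m=2*len(uv); print(k,e[i:i+m].round(1)); i+=m
    d=pts(q); print({k:W(q,v)[0] for k,v in d.items()})
    return q
run(.05); q=run(.058)
ob=[(t,C([(640,575)]),.09),(w2,D([(497,320)]),.09),(s,[(373.5,129)],.09),(w2,D([(480,282)]),.034)]
g=lambda x:np.concatenate([(proj(p,[[x[0],x[1],z]])-uv).ravel() for p,uv,z in ob])
r=least_squares(g,[.43,.01]); print("coupler",r.x,g(r.x).round(1))
E
python3 e.py
```

```text
0.05 [ 0.6115  0.1385  0.1156 -0.0017] 15.653199388306692
cor [-1.6 -1.3  0.3 -1.3  0.9 -0.1 -1.2  0.4]
k [-0.9 -0.7]
tip [ 0.9 -0.1]
cor [-4.  -0.1  1.   0.5  0.2 -0.4 -3.7  2. ]
k [-0.5  0.6]
tip [ 2.8 -1.3]
col [0.5 1. ]
k [ 0.7 -0.1]
k [-0.2 -0.3]
{'k': array([0.533 , 0.1898, 0.032 ]), 'tip': array([0.594 , 0.0761, 0.1129]), 'col': array([0.6082, 0.0777, 0.0821])}
0.058 [ 0.6106  0.1389  0.1157 -0.001 ] 28.08860055957922
cor [-1.9 -2.   0.8 -2.1  1.4 -0.6 -1.5  0.1]
k [-1.  -0.3]
tip [ 0.7 -0.1]
cor [-7.7 -0.6  2.1 -0.7  1.3  0.5 -6.7  3.5]
k [-0.8  1.3]
tip [ 2.3 -1.2]
col [0.  1.1]
k [1.  0.1]
k [-0.4  0.4]
{'k': array([0.5322, 0.1902, 0.032 ]), 'tip': array([0.5939, 0.0765, 0.1129]), 'col': array([0.6082, 0.0782, 0.0821])}
coupler [0.4419 0.0134] [-2.3 -3.7 -0.3 -3.1 -3.8  0.9  2.5  8.4]
```

```bash
cat > g.py <<'E'
from h import *
np.set_printoptions(precision=4,suppress=True)
from scipy.spatial.transform import Rotation as Ro
yaw=.1157; R=Ro.from_euler('z',yaw).as_matrix()@np.diag([1,-1,-1.])
bx=np.array([np.cos(yaw),np.sin(yaw),0]); k=np.array([.5328,.190,.012])
manip.movep(k+[0,0,.1],R); manip.move_straight(k,max_speed=.12)
print(manip.current_time(),manip.current_wrist_force())
manip.gripper_close(f_grip=50); print("gap",manip.current_finger_gap(),manip.current_tcp_pos(),manip.current_wrist_force(),manip.current_time())
manip.move_straight(k-bx*.031,max_speed=.06); manip.dwell(.2)
print("out",manip.current_tcp_pos(),manip.current_wrist_force(),manip.current_finger_gap(),manip.current_time())
import pickle
for c in ["wrist","top"]:
    p=manip.read_camera(c); cv2.imwrite(f"pics/out_{c}.png",p["color"][:,:,::-1])
    pickle.dump(p,open(f"out_{c}.pkl","wb"))
a=cv2.imread("pics/out_wrist.png"); b=cv2.imread("pics/out_top.png")[110:250,285:435]
cv2.imwrite("pics/out.png",np.hstack([cv2.resize(a,(480,300)),cv2.resize(b,(320,300))]))
E
python3 g.py
```

```text
7.7083 [0.0824 0.3742 0.3345]
gap 0.02402237799841409 [0.5332 0.1908 0.0124] [0.1462 5.7319 1.0735] 8.3
out [0.5041 0.1872 0.0125] [ 9.9222  7.2662 -5.7442] 0.024196121581762823 9.1667
```

View pics/out.png

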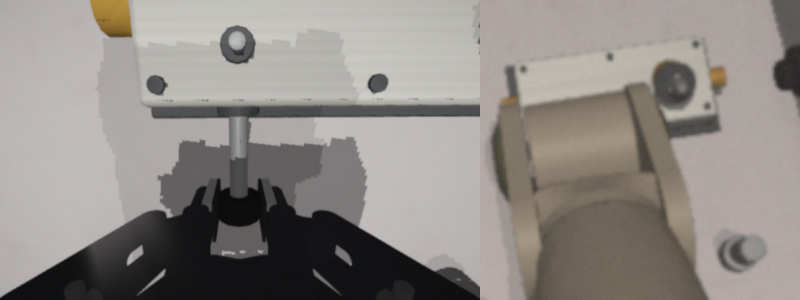

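```bash
cat > g2.py <<'E'
from h import *
np.set_printoptions(precision=4,suppress=True)
yaw=.1157; bx=np.array([np.cos(yaw),np.sin(yaw),0]); k=np.array([.5328,.190,.012])
def say(l): print(l,((manip.current_tcp_pos()-k)@bx).round(4),manip.current_wrist_force(),manip.current_finger_gap(),manip.current_time())
manip.move_straight(k-bx*.035,max_speed=.05); manip.dwell(.25); say("out2")
manip.move_straight(k+bx*.001,max_speed=.06); say("home"); manip.move_straight(k+bx*.004,max_speed=.06);manip.dwell(.2); say("home2")
manip.open(); say("open")
manip.move_straight(k+[0,0,.14],max_speed=.2)
c=np.array([.436,.012,.2]); manip.movep(c,np.diag([1,-1,-1.])); say("up")
import pickle
p=manip.read_camera("wrist"); pickle.dump(p,open("w3.pkl","wb")); q=manip.read_camera("top"); pickle.dump(q,open("t3.pkl","wb"))
cv2.imwrite("pics/w3.png",np.vstack([p["color"][:,:,::-1]]))
for pic in (p,q):
    for n in ("coupler","vent_knob_grip"):
        for r in manip.cut_out(pic,n)[:1]:
            m=r["pixels"]; v,u=np.nonzero(m); print(n,r["p"],np.array(r["position"])*[640,400],u.min(),u.max(),v.min(),v.max())
say("t")
E
python3 g2.py
```

```text
out2 -0.0289 [ 29.3961  12.0089 -20.8221] 0.0238525521242149 9.7667
home 0.0012 [-1.3823  5.6753  1.8779] 0.02425845950082939 10.5167
home2 0.0013 [-15.9353   2.1065  13.7962] 0.024087050814664203 10.9667
open 0.004 [-0.6133 -0.8873 -0.2563] 0.0852690310628133 11.5917
up -0.1163 [ 0.554   0.9535 -0.8183] 0.08554800856896953 13.2833
coupler 0.92 [321.28 188.12] 302 338 164 215
vent_knob_grip 0.94 [125.12  78.2 ] 110 143 54 89
coupler 0.72 [402.688 227.8  ] 397 417 224 235
vent_knob_grip 0.47 [326.4  182.32] 320 331 177 189
t -0.1165 [ 0.1049  1.0739 -0.6119] 0.08537280386641137 13.5833
```

View pics/w3.png

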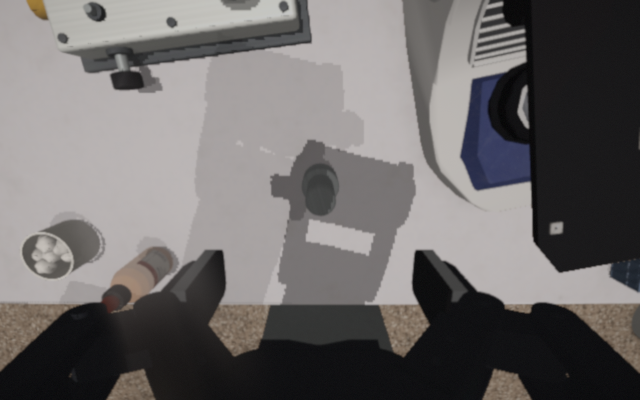

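```bash
cat > f.py <<'E'
from h import *
import pickle
from scipy.optimize import least_squares
np.set_printoptions(precision=4,suppress=True)
a=np.linspace(0,2*np.pi,60)
S=np.vstack([np.c_[r*np.cos(a),r*np.sin(a),0*a+z] for r,z in ((.019,0),(.019,.034),(.013,.034),(.013,.09))])
def bb(p,x): u=proj(p,S+[x[0],x[1],0]); return np.r_[u.min(0),u.max(0)]
w=pickle.load(open("w3.pkl","rb")); t=pickle.load(open("t3.pkl","rb")); s=pickle.load(open("p0.pkl","rb"))["side"]
B={'w':(w,[302,164,339,216]),'t':(t,[397,219,419,238])}
for k,(p,b) in B.items():
    r=least_squares(lambda x:bb(p,x)-b,[.43,.01]); print(k,r.x,r.fun)
r=least_squares(lambda x:np.r_[bb(w,x)-B['w'][1],.5*(bb(t,x)-B['t'][1])],[.43,.01]);print(r.x)
print(bb(s,r.x))
yaw=.1157;bx=np.array([np.cos(yaw),np.sin(yaw),0]);by=np.array([-np.sin(yaw),np.cos(yaw),0])
home=np.array([.611,.1385,0])-bx*.072+by*.06+[0,0,.032]; print(home,proj(w,home),proj(w,home-bx*.03))
E
python3 f.py
```

```text
w [0.4328 0.0095] [-0.3625 -0.8615  0.3626  0.7069]
t [0.4304 0.0076] [-0.5244  0.752   0.4746 -0.7746]
[0.4327 0.0094]
[363.2521 126.2724 382.2171 170.9945]
[0.5326 0.1898 0.032 ] [[127.4785  82.0324]] [[135.933  115.0769]]
```

```bash
cat >> h.py <<'E'
np.set_printoptions(precision=4,suppress=True)
from scipy.spatial.transform import Rotation as Ro
yaw=.1157; RZ=Ro.from_euler('z',yaw).as_matrix(); RD=RZ@np.diag([1,-1,-1.])
bx,by=RZ[:,0],RZ[:,1]; n=RZ@np.array([-np.sin(.436),0,np.cos(.436)])
RN=np.c_[np.cross(-by,-n),-by,-n]; nx=RN[:,0]
tip=np.array([.594,.0775,.1129]); G=.045  # G: TCP above mouth along coupler axis
def say(l): print(l,manip.current_tcp_pos(),manip.current_wrist_force(),round(float(manip.current_finger_gap()),4),round(manip.current_time(),2))
E
cat > i.py <<'E'
from h import *
import pickle
c=np.array([.4325,.0094,G]); print(RN,np.linalg.det(RN))
for d in (.07,.025,-.044): print(manip.inverse_kinematics(tip+n*(d+G),RN))
manip.movep(c+[0,0,.09],RD); manip.move_straight(c,max_speed=.1); say("at")
manip.gripper_close(f_grip=90); say("grip")
manip.move_straight(c+[0,0,.13],max_speed=.15); say("lift")
manip.movep(tip+n*(.07+G),RN); manip.move_straight(tip+n*(.02+G),max_speed=.1); say("pre")
ims=[]
for v in ("wrist","side","top"):
    p=manip.read_camera(v); pickle.dump(p,open(f"pre_{v}.pkl","wb")); 
    if v=="wrist": ims.append(cv2.resize(p["color"][0:240,160:480],(533,400),interpolation=cv2.INTER_CUBIC))
    if v=="side": ims.append(cv2.resize(p["color"][90:180,225:285+40],(267,240),interpolation=cv2.INTER_CUBIC))
ims[1]=cv2.copyMakeBorder(ims[1],0,160,0,0,cv2.BORDER_CONSTANT)
cv2.imwrite("pics/pre.png",np.hstack(ims)[:,:,::-1])
E
python3 i.py
```

```text
[[ 0.9004  0.1154  0.4195]
 [ 0.1046 -0.9933  0.0488]
 [ 0.4223 -0.     -0.9064]] 0.9999999999999999
[-0.1311  0.168   1.7879  0.1493  0.767   1.2384]
[-0.1207  0.2581  1.7919  0.1595  0.6725  1.2306]
[-0.1064  0.4054  1.7744  0.1812  0.5425  1.2133]
at [0.433  0.0093 0.0456] [ 0.0255 -0.2875  0.5118] 0.0854 15.0
grip [0.4326 0.0094 0.0452] [-0.2835 -0.4255  4.6403] 0.0242 15.59
lift [0.432  0.0095 0.1741] [ 0.453 -0.955 -1.399] 0.0243 16.61
pre [0.5668 0.0742 0.172 ] [-0.1355  0.2984 -1.6957] 0.0239 17.83
```

View pics/pre.png

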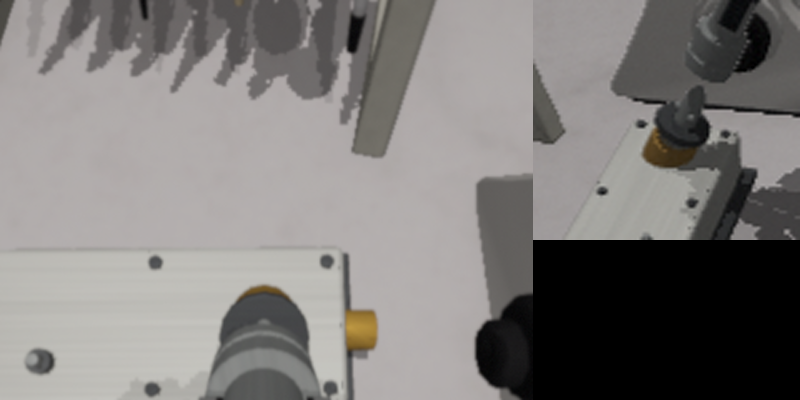

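```bash
cat > j.py <<'E'
from h import *
import pickle
a=np.linspace(0,2*np.pi,80)
def circ(c,r): return c+r*(np.outer(np.cos(a),nx)+np.outer(np.sin(a),by))
tc=manip.current_tcp_pos(); m=tc-n*G; o=tip-n*.054
shapes=[(circ(o+.02*n,.022),(0,255,255)),(circ(o+.044*n,.0085),(0,255,255)),(circ(o,.019),(0,255,255)),(circ(m,.019),(0,255,0)),(circ(m+.034*n,.019),(0,255,0)),(circ(m+.034*n,.013),(0,255,0))]
out=[]
for v,(u0,v0,w,h,f) in dict(side=(250,90,64,60,6.25),wrist=(240,130,133,125,3)).items():
    p=pickle.load(open(f"pre_{v}.pkl","rb")); 
    im=cv2.resize(p["color"][v0:v0+h,u0:u0+w,::-1],None,fx=f,fy=f,interpolation=cv2.INTER_CUBIC)
    for s,c in shapes: cv2.polylines(im,[(((proj(p,s)-[u0,v0]+.5)*f-.5)).round().astype(int)],True,c,1)
    out.append(im[:375])
cv2.imwrite("pics/ov.png",np.hstack(out))
E
python3 j.py
```

```text
(no output)
```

View pics/ov.png

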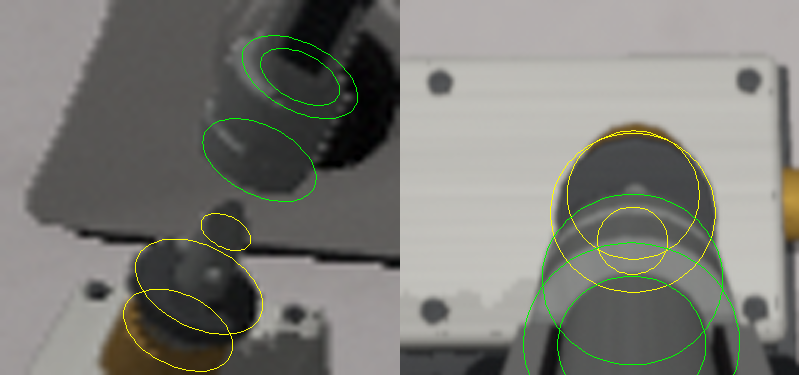

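```bash
cat > k.py <<'E'
from h import *
T=tip+nx*.0007
def go(z,v=.05):
    manip.move_straight(T+n*(z-.054+G),RN,max_speed=v)
    f=manip.current_wrist_force(); e=manip.current_tcp_pos()-T+n*(.054-G)
    print(z,"F nx,by,n",np.array([f@nx,f@by,f@n]),"dev",np.array([e@nx,e@by,e@n]),round(manip.current_time(),2))
    return f
for z in (.05,.042,.034,.027):
    f=go(z)
    if np.linalg.norm(f)>25: break
E
python3 k.py
```

```text
0.05 F nx,by,n [ 0.3344 -0.1043 -1.7106] dev [-0.     -0.      0.0499] 18.62
0.042 F nx,by,n [-1.7905  0.6042 -1.3591] dev [-0.0003  0.      0.0417] 18.93
0.034 F nx,by,n [-5.7158 -3.1249 -3.005 ] dev [-0.0012 -0.      0.0334] 19.23
0.027 F nx,by,n [-7.8044 -2.6972  1.5642] dev [-0.001  -0.0001  0.027 ] 19.52
```

```bash
sed -i 's/^T=.*/T=tip-nx*.0009-by*.0006/; s/^for z in.*/for z in (.0268,.021,.016,.011,.008):/; s/>25/>45/' k.py; python3 k.py
```

```text
0.0268 F nx,by,n [-4.7897 -0.5917  5.1881] dev [0.0002 0.0001 0.0275] 19.77
0.021 F nx,by,n [-3.5842 -0.8651 -7.2205] dev [-0.0004  0.0001  0.0208] 20.04
0.016 F nx,by,n [-4.0903 -0.0677  0.8419] dev [0.0001 0.0001 0.0162] 20.29
0.011 F nx,by,n [-5.8796  0.5173  5.0055] dev [0.     0.0002 0.0113] 20.54
0.008 F nx,by,n [-14.5428  -0.6067  32.4604] dev [0.0003 0.0003 0.0101] 20.79
```

```bash
sed -i 's/^for z in.*/for z in (.0087,):/' k.py
cat >> k.py <<'E'
manip.dwell(1.0); say("hold"); f=manip.current_wrist_force(); print(f@nx,f@by,f@n,"tilt",np.arccos(-manip.current_tool_rot()[:,2]@n))
import pickle
p=manip.read_camera("side"); q=manip.read_camera("wrist")
for nm in ("beaker","amber_bottle_2","cap_bin","vent_knob_grip"):
    r=manip.boxes_of(p,nm); print(nm,[(round(x["p"],2),np.array(x["position"])*[640,400]) for x in r[:1]])
cv2.imwrite("pics/end.png",np.hstack([cv2.resize(p["color"][90:220,220:330],(508,600),interpolation=cv2.INTER_CUBIC),cv2.resize(q["color"][100:400,240:386],(292,600))])[:,:,::-1])
E
python3 k.py
```

```text
0.0087 F nx,by,n [-11.536    1.5858  22.4201] dev [0.0002 0.0002 0.0103] 21.04
hold [0.5929 0.077  0.1138] [-19.7123  -2.4492  15.961 ] 0.0242 22.04
-11.264362387703931 -0.15720251811328476 22.85643677337611 tilt 0.00023032262116346358
beaker [(0.55, array([268.672, 289.68 ]))]
amber_bottle_2 [(0.76, array([393.984, 216.12 ]))]
cap_bin [(0.78, array([368.832, 260.   ]))]
vent_knob_grip [(0.56, array([293.824, 193.2  ]))]
```

View pics/end.png

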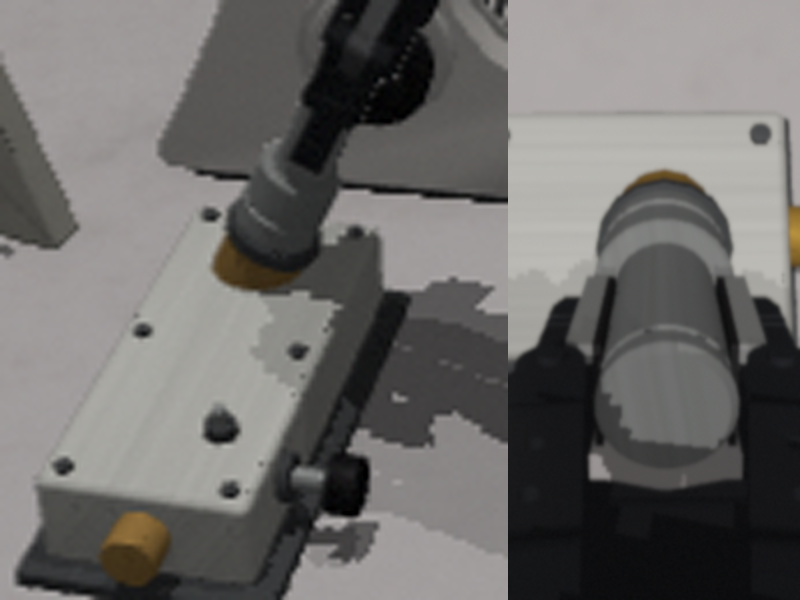

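The coupler is seated square on the nipple, with the collar pressed down onto the boss. The knob is home, the bystanders haven't moved and the force holds steady, so I'm handing in.

```bash
python3 -c "
from h import *
manip.close_job(); say('done')"
```

```text
the job is handed in; nothing more can be done
the job is handed in; nothing more can be done
```

The job is done and handed in, at about 22 s of the 42 s allowed. No verdict is reported, so these are my own last checks.

- **Knob:** I pulled it out until it hit its stop (about 29 N), then pushed it home until it stopped again (about 16 N). The stops were about 30 mm apart, and the last picture shows it home.
- **Coupler:** I gripped it at 90 N and pressed it onto the nipple. The axial force reversed at the spring balls, which is the snap. It then rose steeply at a mouth height of about 10 mm on the nipple, which I take as the collar's stop.
- **Final hold:** The force held steady for 1 s at about 23 N along the nipple, with the gripper reading 24.2 mm. The tool was within 0.001 rad of the nipple line I measured, and the last picture shows the coupler seated square on the collar.
- **Bystanders:** The beaker, dropper bottle and cap bin are within about 2 pixels of where they started in the side picture.

**Less certain:**
- About 11 N of sideways force remained at the end, so the coupler is probably a millimetre or so off the nipple line I measured.
- I did not read the collar's position directly. It is inferred from the tool position, the force and the picture.
- The gripper reads about 24 mm on parts that are 26 mm across, both the knob and the coupler. I took this as an offset in the reading.

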